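# Shake out the forks and load the hand-over bay

### The arm

A 6-joint arm with a two-finger parallel gripper is mounted at the origin on the work surface. World frame = base frame: x ahead of the robot, y to its left, z up, the work surface at z = 0. Lengths are in mm, angles in rad, forces in N, time in s.
With the tool pointing down it reaches from about 225 to 725 mm from the base axis. Payload 3.1 kg.
Tool frame: the origin (TCP) lies midway between the tips of the shut fingers; the grasp point (between the pads) lies 19 mm behind it (arm.hold_point_z is the distance from the TCP to the grasp point, in mm); z points along the fingers, y is the line along which they close (so a half turn about z gives the same grasp; the last joint's range is limited). The gripper opens to 85 mm and grips with 20 to 120 N. Pads are 22 mm wide; open, the fingers measure 114 mm over their backs; the gripper's body (76 mm by 85 mm) begins 54 mm behind the grasp point. The pads swing forward as they close: fully open they stand 13 mm farther back than shut.
Start: joints at [-1.274, 0.048, 0.099, 1.622, 0, 1.443], TCP at [216.357, -478.338, 231.312] pointing down, gripper open.
Joint ranges: [-2.91, 2.91], [-0.99, 1.94], [-1.21, 1.42], [-2.12, 2.29], [-1.49, 1.47], [-3.14, 3.14]. Speed limits (rad/s): [2.79, 2.79, 3.14, 3.14, 3.14, 3.14].

### API

Orientations are given as a rotation vector (axis times angle).
In Python, from workcell import arm, sense, eyes, order gives the robot as it stands. The module is installed in compiled form; this text tells all that it offers. Calls block until the motion is done:
- arm.move_to(position, orientation): joint-space move of the TCP to a pose.
- arm.move_linear(position, rot=None, v=150, guard=None): straight line of the TCP; rot=None keeps the orientation; v is the mean speed in mm/s. With guard (N) it stops when the force on the tool has changed by that much, and returns True; else False.
- arm.movej(angles): joint-space move.
- arm.move_gripper(opening, newtons=None): opening from 0.0 (shut) to 1.0 (fully open); newtons is the grip in N (None keeps the last); returns when the fingers have stopped.
- arm.wait(seconds).
- arm.inverse_kinematics(position, orientation): joint angles nearest the present ones, or None.
- sense(): the state.
- eyes.grab_frame(name): name is "scene" or "top" or "wrist"; returns a dict with "image" (480x640x3 uint8, red, green, blue), "z_map" (480x640 float32, mm along the optical axis (not along the pixel's ray), 0 where there is no reading), "fx", "fy", "cx", "cy" (pixels), "distortion" ([k1, k2, p1, p2, k3] as OpenCV has them; the pictures are not rectified), "position" and "attitude" of the camera in the world; the wrist camera has in their place "T_tool_cam" (4x4, takes a point from camera to tool coordinates, whose origin is the TCP and whose axes are the flange's). Camera axes: x right, y down, z forward; pixel columns grow to the right and rows downward; lengths in mm; the calibration is good to about 2 mm. A picture is of the moment at which its call begins: read the wrist's pose just before it.
A pose or a line that the arm cannot do raises arm.PlanningError and nothing moves.
- order.hand_in(): hands the job in; it is judged then, once.
The state is a dict: "clock": time; "q": joint angles; "qd": joint speeds; "tau": joint torques, N m; "tool_pos": TCP position; "eef_rot": TCP orientation; "ft_force": force on the tool from outside, world axes, zero at the start; "moment": the same for the moment, N m; "grip_width": opening from 0.0 (shut) to 1.0 (fully open); "grasp_force": force on a finger pad.
Only numpy, scipy, OpenCV 4.12 (cv2) and the standard library are available. Lean on these libraries where they do the work, as an engineer would, in place of code of your own. Each camera call takes 0.05 s, during which the arm holds its last target. There are 200 camera calls.

### The job

Get the forks ready for the next order: tip each filled cutlery tube mouth-down, mouth facing something solid such as the outside of the bay wall so that the fork slides only part of the way out and stops, and lay the tube back down on the counter with at least 25 mm of handle sticking out and the head end of the fork still inside. Only once every fork is sticking out of its tube like that, draw them out and lay them all flat on the floor of the open-topped hand-over bay; then push the bay's door fully shut until it seats on its catch. Leave all the tubes lying on the counter and do not disturb the sauce bottles and the cheese jar.

Things in the scene. Friction and masses are not known exactly. Their poses are not given: they have to be found in the camera images.
- tube_red_mid (a point): centre of the tube with the red cap and red mouth rim: a loose, clear, square cutlery tube, 175 mm long, 36 x 36 mm outside, 30 x 30 mm bore, walls 3 mm, 0.14 kg, lying on the counter (centre 18 mm up). Its x axis runs along the tube towards the open mouth; the other end is closed by the red cap (bore 170 mm deep).
- tube_red_mouth (a point): middle of the red tube's open mouth, 87.5 mm from its centre along the tube's x axis
- fork_red_mid (a point): centre of the red fork, which may be absent (its tube is then empty): 140 mm long, 45 g, red plastic handle 10 mm wide, 8 mm thick and 90 mm long, steel head 24 mm wide, 6 mm thick and 50 mm long. It starts flat inside the red tube, handle towards the mouth, its end 13 to 30 mm inside the mouth. Its x axis points to the handle's end, z is its flat upper side; the underside is 4 mm below this point. It begins to slide in the tube at 14 to 20 degrees of tilt.
- fork_red_end (a point): free end of the red fork's handle, 70 mm from its centre along its x axis, centred in the handle's width and thickness
- tube_yellow_mid (a point): centre of the tube with the yellow cap and yellow mouth rim: a loose, clear, square cutlery tube, 175 mm long, 36 x 36 mm outside, 30 x 30 mm bore, walls 3 mm, 0.14 kg, lying on the counter (centre 18 mm up). Its x axis runs along the tube towards the open mouth; the other end is closed by the yellow cap (bore 170 mm deep).
- tube_yellow_mouth (a point): middle of the yellow tube's open mouth, 87.5 mm from its centre along the tube's x axis
- fork_yellow_mid (a point): centre of the yellow fork, which may be absent (its tube is then empty): 140 mm long, 45 g, yellow plastic handle 10 mm wide, 8 mm thick and 90 mm long, steel head 24 mm wide, 6 mm thick and 50 mm long. It starts flat inside the yellow tube, handle towards the mouth, its end 13 to 30 mm inside the mouth. Its x axis points to the handle's end, z is its flat upper side; the underside is 4 mm below this point. It begins to slide in the tube at 14 to 20 degrees of tilt.
- fork_yellow_end (a point): free end of the yellow fork's handle, 70 mm from its centre along its x axis, centred in the handle's width and thickness
- tube_green_mid (a point): centre of the tube with the green cap and green mouth rim: a loose, clear, square cutlery tube, 175 mm long, 36 x 36 mm outside, 30 x 30 mm bore, walls 3 mm, 0.14 kg, lying on the counter (centre 18 mm up). Its x axis runs along the tube towards the open mouth; the other end is closed by the green cap (bore 170 mm deep).
- tube_green_mouth (a point): middle of the green tube's open mouth, 87.5 mm from its centre along the tube's x axis
- fork_green_mid (a point): centre of the green fork, which may be absent (its tube is then empty): 140 mm long, 45 g, green plastic handle 10 mm wide, 8 mm thick and 90 mm long, steel head 24 mm wide, 6 mm thick and 50 mm long. It starts flat inside the green tube, handle towards the mouth, its end 13 to 30 mm inside the mouth. Its x axis points to the handle's end, z is its flat upper side; the underside is 4 mm below this point. It begins to slide in the tube at 14 to 20 degrees of tilt.
- fork_green_end (a point): free end of the green fork's handle, 70 mm from its centre along its x axis, centred in the handle's width and thickness
- bay_floor (a point): centre of the fixed hand-over bay's inner floor, 6 mm above the counter: a clear-walled box open on top, 206 mm (x, door to back wall) by 200 mm (y) inside, walls 6 mm thick, tops 75 mm above the counter. x points from the door to the back wall, y left, z up. The door closes its front (-x). A black catch housing sticks out 32 mm at the front right corner; else the right wall's outside is plain, 106 mm from here.
- bay_door_hinge (a point): the door's upright hinge axis, at the bay's front left corner, 113 mm in front (-x) and 106 mm left (+y) of bay_floor, 41 mm above the counter. The tinted door leaf is 210 mm wide from the hinge, 8 mm thick and centred on the hinge axis, from 8 to 74 mm above the counter; shut, it points from the hinge along the bay's -y; open, it swings out in front of the bay (-x) and has to be pushed from its outer side (the robot side when shut). The point turns with the door.
- bay_door (a joint): door angle in rad: 0 shut and seated, growing as it opens, at most 1.6. Stiff hinge, stays where it is left. In the last 0.06 rad a sprung ball catch at the free edge resists with about 3 N at the edge, hardest near 0.025 rad, then pulls the door in to 0; a door left short of that is not seated.
- sauce_red_mid (a point): bystander: centre of a loose red sauce bottle, 42 mm across, 140 mm high; leave alone
- sauce_green_mid (a point): bystander: centre of a loose green sauce bottle, 42 mm across, 140 mm high; leave alone
- cheese_mid (a point): bystander: centre of a loose yellow cheese jar, 60 mm across, 130 mm high; leave alone
Things that resemble listed ones, but are neither listed nor needed, are in the scene too. Leave any purple look-alike of the part that bears tube_red_mid alone.

How it is judged:
By the outcome, as a careful person would: the job done as asked, in the order asked, and still so for the second after the job is handed in, with the robot touching nothing.
Of fork_red, fork_yellow, fork_green only 2 to 3 are there at a start; the rules pass over those that are not, and their reading is None.
At some moment in a run one of tube_red, tube_yellow, tube_green may be knocked a few centimetres aside while the robot is not near it.
Once in a run the grip may slacken for a moment while it holds something.
It also fails if it takes over 210 s, if anything falls off the work surface, if the arm or the gripper's body presses on something with over 40 N, if the wrist force passes 120 N, or if a joint passes its speed limit or range.

## Working session

There is one attempt and no reset: what is moved stays moved. The work goes in short steps, each a Python script; the robot and the scene stay as the last script left them, time stands still between calls to the robot, and variables do not carry over. Pictures are saved under pics/ and viewed, at most 14 in all, crops included, and the job is handed in when it is done.

```bash
ls; mkdir -p pics
python3 - <<'E'
from workcell import arm,sense,eyes,order
import cv2,numpy as np
print(sense())
for n in ["scene","top"]:
    f=eyes.grab_frame(n); cv2.imwrite(f"pics/{n}0.png",f["image"][:,:,::-1])
    np.savez(f"{n}0.npz",**{k:np.array(v) for k,v in f.items()})
    print(n,{k:f[k] for k in f if k not in("image","z_map")})
f=eyes.grab_frame("wrist");print(f["T_tool_cam"],f["fx"],f["distortion"])
E
```

```text
pics
{'clock': 0.0, 'q': array([-1.27377584e+00,  4.87599154e-02,  9.75939101e-02,  1.62198049e+00,
       -2.53711599e-05,  1.44298424e+00]), 'qd': array([ 7.84053258e-06,  1.71277513e-03, -1.84388227e-03, -6.51661896e-04,
        5.73978707e-04,  4.90160178e-04]), 'tau': array([ 4.67030477e-04, -3.38785172e+01,  3.20012856e+01,  2.03653879e-02,
       -1.65449396e-04, -1.34712013e-05]), 'tool_pos': array([ 216.18556467, -477.76067515,  230.11040879]), 'eef_rot': array([-3.06869629e+00, -6.61825191e-01,  3.51403942e-04]), 'ft_force': array([0.77725856, 0.30645616, 0.41261137]), 'moment': array([-0.02801335, -0.00161023, -0.06945077]), 'grasp_force': 0.0, 'grip_width': 1.0023162670253627}
scene {'fx': 578.041768306855, 'fy': 578.041768306855, 'cx': 318.11476168364123, 'cy': 235.84146335179474, 'distortion': array([-0.01387107,  0.        ,  0.        ,  0.        ,  0.        ]), 'position': array([1000.41937248, -999.39090998, 1505.83930278]), 'attitude': array([-2.44957078, -0.70554002,  0.1986466 ])}
top {'fx': 577.8430485739673, 'fy': 577.8430485739673, 'cx': 315.1640838469058, 'cy': 250.8618936236421, 'distortion': array([-0.19296693,  0.        ,  0.        ,  0.        ,  0.        ]), 'position': array([ 259.18082022, -141.35482071, 1506.20307137]), 'attitude': array([-2.11767605,  2.15135956, -0.20732244])}
[[ 1.29750583e-03 -9.64896124e-01 -2.62628609e-01  6.70032256e+01]
 [ 9.99999158e-01  1.25877661e-03  3.15716024e-04  8.87535241e-01]
 [ 2.59575823e-05 -2.62628797e-01  9.64896945e-01 -1.43378283e+02]
 [ 0.00000000e+00  0.00000000e+00  0.00000000e+00  1.00000000e+00]] 342.69925207971636 [0.01484284 0.         0.         0.         0.        ]
```

View pics/top0.png

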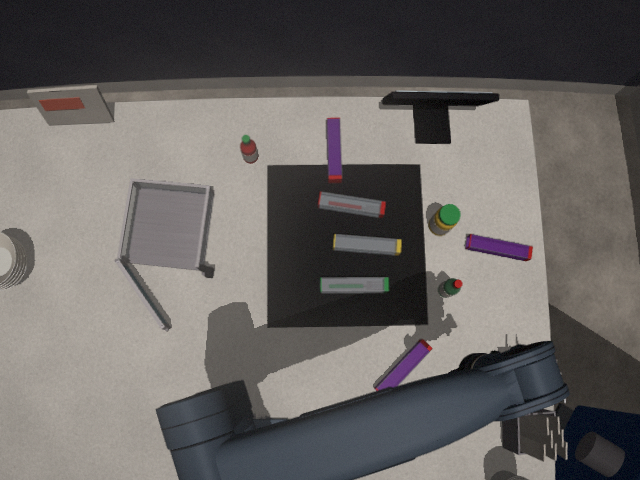

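View pics/scene0.png

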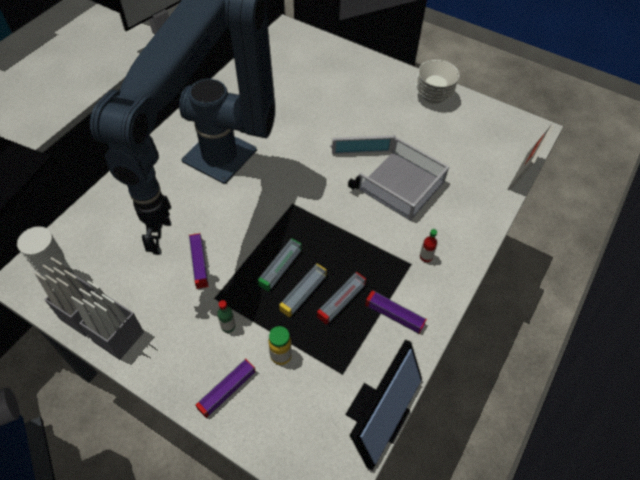

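```bash
cat > h.py <<'E'
from workcell import arm,sense,eyes,order
import cv2,numpy as np
from scipy.spatial.transform import Rotation as R
def ray(f,uv):
    K=np.array([[f["fx"],0,f["cx"]],[0,f["fy"],f["cy"]],[0,0,1.]])
    n=cv2.undistortPoints(np.array(uv,float).reshape(-1,1,2),K,np.array(f["distortion"],float)).reshape(-1,2)
    return np.c_[n,np.ones(len(n))]
def to_plane(f,uv,z):
    "pixels -> world points at height z"
    d=R.from_rotvec(f["attitude"]).apply(ray(f,uv)); o=np.array(f["position"])
    return o+d*((np.asarray(z)-o[2])/d[:,2])[:,None]
def to_pix(f,P):
    K=np.array([[f["fx"],0,f["cx"]],[0,f["fy"],f["cy"]],[0,0,1.]])
    Rc=R.from_rotvec(f["attitude"]).inv(); P=np.atleast_2d(np.array(P,float))
    return cv2.projectPoints(Rc.apply(P-f["position"]),np.zeros(3),np.zeros(3),K,np.array(f["distortion"],float))[0].reshape(-1,2)
def wframe():
    s=sense(); f=dict(eyes.grab_frame("wrist")); T=np.array(f["T_tool_cam"]); Rt=R.from_rotvec(s["eef_rot"])
    f["attitude"]=(Rt*R.from_matrix(T[:3,:3])).as_rotvec(); f["position"]=s["tool_pos"]+Rt.apply(T[:3,3]); return f
def down(yaw,tilt=0):
    "tool pointing down; tool y (closing line) at angle yaw+90 deg: tool x along yaw. tilt>0: x axis dips"
    x=np.array([np.cos(yaw),np.sin(yaw),0]); zz=np.array([0,0,-1.])
    xt=x*np.cos(tilt)+zz*np.sin(tilt); zt=zz*np.cos(tilt)-x*np.sin(tilt)
    return R.from_matrix(np.c_[xt,np.cross(zt,xt),zt]).as_rotvec()
E
python3 - <<'E'
from h import *
f=dict(np.load("top0.npz")); f["image"]=f["image"]
im=f["image"][:,:,::-1]
a=cv2.resize(im[165:335,260:440],None,fx=4,fy=4,interpolation=cv2.INTER_CUBIC)
cv2.imwrite("pics/a1.png",cv2.resize(a,(635,600)))
b=cv2.resize(im[165:340,100:230],None,fx=3.4,fy=3.4,interpolation=cv2.INTER_CUBIC); cv2.imwrite("pics/a2.png",b)
print(b.shape)
print(to_plane(f,[(220,440)],0))
E
```

```text
(595, 442, 3)
[[42.38002561 85.86273086  0.        ]]
```

View pics/a1.png

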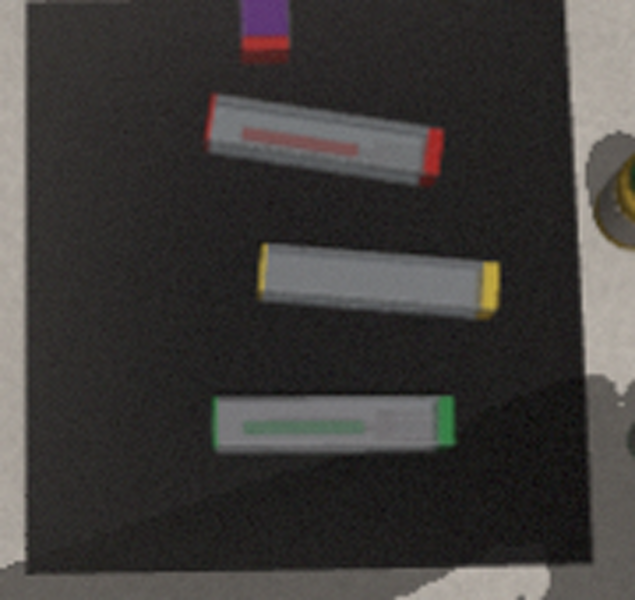

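View pics/a2.png

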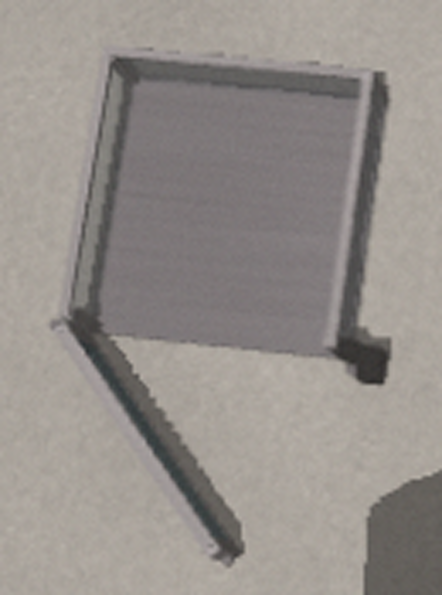

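Run:
```python
from h import *
f=dict(np.load("top0.npz"))
C=lambda p:[(100+x/3.4,165+y/3.4) for x,y in p]
A=lambda p:[(260+x/3.5285,165+y/3.5285) for x,y in p]
print("walltop BL,BR,FL(hinge),doorTip",to_plane(f,C([(109,52),(383,72),(64,322),(216,555)]),75).round())
print("floor BL BR FL FR",to_plane(f,C([(135,80),(357,97),(100,330),(325,354)]),6).round())
for n,m,c in [("red",(210,120),(440,152)),("yel",(264,268),(499,287)),("grn",(214,420),(454,420))]:
    P=to_plane(f,A([m,c]),36); print(n,P.round(),np.linalg.norm(P[0]-P[1]))
print("bystanders",to_plane(f,[(249,157),(447,215),(452,287)],60).round())
img=f["image"];hsv=cv2.cvtColor(img,cv2.COLOR_RGB2HSV)
K=np.mgrid[0:480,0:640]
uv=np.c_[K[1].ravel(),K[0].ravel()]
P=(R.from_rotvec(f["attitude"]).apply(ray(f,uv)*f["z_map"].reshape(-1,1))+f["position"]).reshape(480,640,3)
for n,(a,b) in dict(red=((319,190),(386,217)),yel=((332,232),(402,256)),grn=((319,275),(389,295))).items():
    sub=P[a[1]:b[1],a[0]:b[0]]; print(n,np.percentile(sub[...,2],[5,50,90]).round(1))
```

```text
walltop BL,BR,FL(hinge),doorTip [[713. 312.  75.]
 [691.  97.  75.]
 [502. 338.  75.]
 [327. 216.  75.]]
floor BL BR FL FR [[710. 311.   6.]
 [692. 129.   6.]
 [507. 331.   6.]
 [486. 150.   6.]]
red [[ 663. -180.   36.]
 [ 637. -351.   36.]] 173.45901312370736
yel [[ 550. -217.   36.]
 [ 533. -391.   36.]] 174.33197230052227
grn [[ 438. -178.   36.]
 [ 435. -353.   36.]] 175.11257934963152
bystanders [[ 774.    5.   60.]
 [ 610. -511.   60.]
 [ 421. -513.   60.]]
red [-2.4 28.3 39.7]
yel [-1.7 33.2 40.2]
grn [-0.4 35.1 40.6]
```

```bash
cat >> h.py <<'E'
HUE=dict(red=[(0,8),(172,180)],yellow=[(18,32)],green=[(45,85)])
def tube(f,col,near,rad=150):
    "tube pose from rim+cap colours, camera roughly above: centre, mouth yaw, length, width, fork end inset"
    h=cv2.cvtColor(f["image"],cv2.COLOR_RGB2HSV).astype(int)
    m=np.zeros(h.shape[:2],bool)
    for a,b in HUE[col]: m|=(h[...,0]>=a)&(h[...,0]<=b)
    m&=(h[...,1]>100)&(h[...,2]>50)
    v,u=np.nonzero(m); P=to_plane(f,np.c_[u,v],36.)[:,:2]
    ok=np.linalg.norm(P-near,axis=1)<rad; P=P[ok]
    (c,s,a)=cv2.minAreaRect(P.astype(np.float32))
    box=cv2.boxPoints((c,s,a)); e=box[1]-box[0]; g=box[2]-box[1]; ax=e if np.linalg.norm(e)>np.linalg.norm(g) else g
    ax/=np.linalg.norm(ax); t=(P-c)@ax
    # cap = end with more colour in the outer 12 mm
    L=max(s); n1=(t>L/2-12).sum(); n2=(t<-L/2+12).sum()
    if n1>n2: ax=-ax
    t=(P-c)@ax
    return np.array(c),np.arctan2(ax[1],ax[0]),L,min(s),P,t
def look(xy,yaw,z,name):
    arm.move_to([xy[0],xy[1],z],down(yaw)); f=wframe(); cv2.imwrite(f"pics/{name}.png",f["image"][:,:,::-1]); return f
E
python3 - <<'E'
from h import *
for n,c in dict(green=(436,-265),red=(650,-265)).items():
    c=np.array(c); u=c/np.linalg.norm(c); yaw=np.arctan2(u[1],u[0])
    f=look(c-67*u,yaw,260,"w_"+n); r=tube(f,n,c); print(n,r[0].round(1),r[1],r[2:4]); print(np.histogram(r[5],bins=np.arange(-95,96,10))[0])
f=look((520,70),np.arctan2(70,520),330,"w_bay"); np.savez("w_bay.npz",**{k:np.array(v) for k,v in f.items()}); print(sense()["clock"])
# IK checks
for y in (1.45,1.45-np.pi):
  for p in [(650,-265,10),(436,-265,10),(600,-20,80),(596,250,10)]:
    for t in (0,.5):
      tt=t if y>0 else -t
      q=arm.inverse_kinematics(p,down(y,tt)); print(round(y,2),p,t,None if q is None else np.round(q,2))
E
```

```text
green [ 435.5 -266.8] 1.5526053 (177.11175537109375, 37.36125946044922)
[130 293   0   0   0   0   0   0   0   0   0   0   0   0   0   0   0   3
 115]
red [ 678.3 -270.3] 1.4101673 (176.96926879882812, 89.70752716064453)
[122 304   0   0   0   0   0   0   0   0   0   0  30 168 185 183  84   0
 121]
3.7667
1.45 (650, -265, 10) 0 [-0.48  0.56  0.29  1.3   0.    1.21]
1.45 (650, -265, 10) 0.5 [-0.27  0.51  0.13  1.12 -0.49  1.4 ]
1.45 (436, -265, 10) 0 [-0.68  0.08 -0.31  1.18  0.    1.01]
1.45 (436, -265, 10) 0.5 [-0.39 -0.03 -0.51  0.95 -0.48  1.26]
1.45 (600, -20, 80) 0 [-0.14  0.26  0.04  1.35 -0.    1.55]
1.45 (600, -20, 80) 0.5 [ 0.1   0.4   0.13  1.42 -0.49  1.82]
1.45 (596, 250, 10) 0 [ 0.29  0.42  0.09  1.25 -0.    1.99]
1.45 (596, 250, 10) 0.5 [ 0.49  0.77  0.51  1.61 -0.4   2.24]
-1.69 (650, -265, 10) 0 [-0.48  0.56  0.29  1.3  -0.   -1.93]
-1.69 (650, -265, 10) 0.5 [-0.27  0.51  0.13  1.12 -0.49 -1.74]
-1.69 (436, -265, 10) 0 [-0.68  0.08 -0.31  1.18 -0.   -2.13]
-1.69 (436, -265, 10) 0.5 [-0.39 -0.03 -0.51  0.95 -0.48 -1.88]
-1.69 (600, -20, 80) 0 [-0.14  0.26  0.04  1.35 -0.   -1.59]
-1.69 (600, -20, 80) 0.5 [ 0.1   0.4   0.13  1.42 -0.49 -1.32]
-1.69 (596, 250, 10) 0 [ 0.29  0.42  0.09  1.25 -0.   -1.16]
-1.69 (596, 250, 10) 0.5 [ 0.49  0.77  0.51  1.61 -0.4  -0.9 ]
```

View pics/w_red.png

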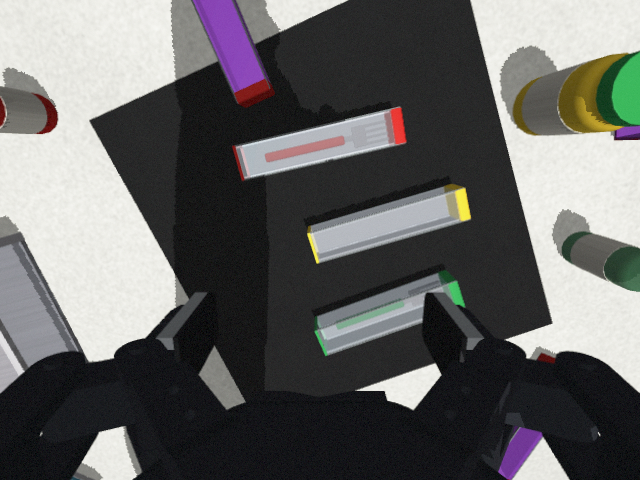

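View pics/w_bay.png

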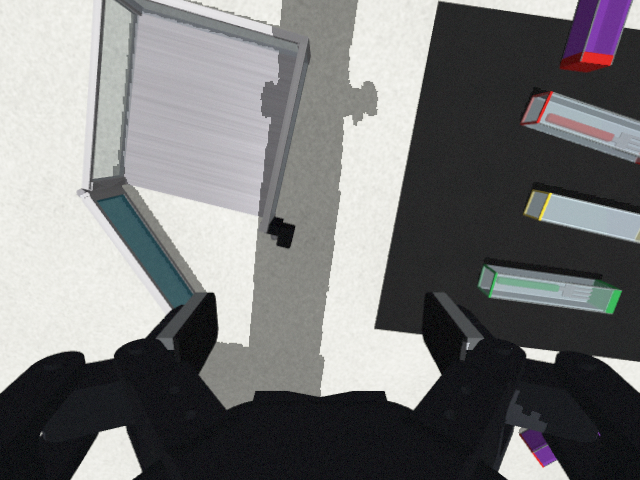

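Run:
```python
from h import *
f={k:v for k,v in np.load("w_bay.npz").items()}
print("top: BRouter, FR inner?, hinge",to_plane(f,[(309,38),(262,212),(84,194)],75).round(1))
print("floor FL,FR,BLin",to_plane(f,[(125,183),(258,215),(137,12)],6).round(1))
print("wall foot outer / catch",to_plane(f,[(309,62)],0).round(1),to_plane(f,[(294,230),(268,238)],60).round(1))
im=f["image"][:,:,::-1][0:260,60:340]; cv2.imwrite("pics/bayc.png",cv2.resize(im,None,fx=2.25,fy=2.25,interpolation=cv2.INTER_CUBIC))
for C in [(596,218)]:
  for psi in (-.115,):
    x=np.array([np.cos(psi),np.sin(psi)]);y=np.array([-x[1],x[0]])
    for n,(a,b,z) in dict(BRo=(109,-106,75),BLo=(109,106,75),FRo=(-109,-106,75),hinge=(-113,106,74),fFL=(-103,100,6),fFR=(-103,-100,6),fBL=(103,100,6),fBR=(103,-100,6)).items():
      print(n,to_pix(f,[*(np.array(C)+a*x+b*y),z]).round(0))
import glob
```

```text
top: BRouter, FR inner?, hinge [[692.2 102.3  75. ]
 [504.2 134.4  75. ]
 [497.7 339.2  75. ]]
floor FL,FR,BLin [[504.7 330.    6. ]
 [485.  149.4   6. ]
 [709.5 311.9   6. ]]
wall foot outer / catch [[685.7 103.7   0. ]] [[483.9  95.3  60. ]
 [469.4 126.2  60. ]]
BRo [[311.  38.]]
BLo [[102. -23.]]
FRo [[268. 236.]]
hinge [[ 87. 196.]]
fFL [[126. 183.]]
fFR [[271. 219.]]
fBL [[142.  13.]]
fBR [[306.  59.]]
```

View pics/bayc.png

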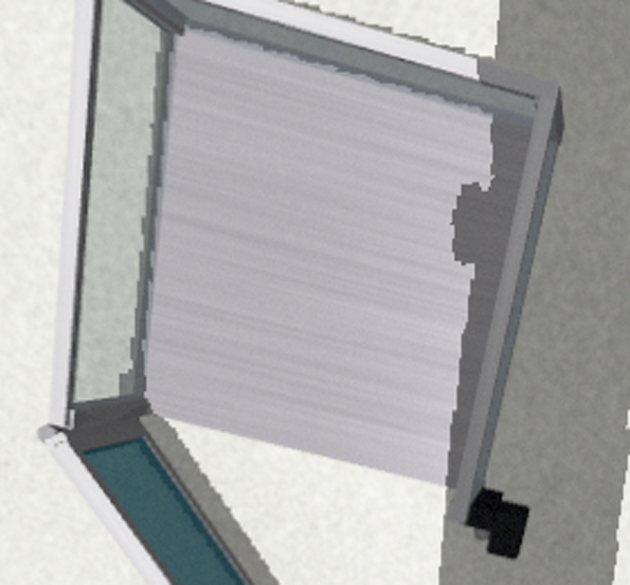

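```bash
python3 - <<'E'
s=open('h.py').read()
s=s.replace("    v,u=np.nonzero(m);","    pur=cv2.inRange(h.astype(np.uint8),(130,80,40),(165,255,255)); m&=cv2.dilate(pur,np.ones((31,31)))==0\n    v,u=np.nonzero(m);")
s+='''
BAY=np.array([597,219.]); PSI=-.115
BX=np.array([np.cos(PSI),np.sin(PSI)]); BY=np.array([-BX[1],BX[0]]); YB=np.pi/2+PSI
def find(col,near):
    near=np.array(near,float); u=near/np.linalg.norm(near)
    f=look(near-67*u,np.arctan2(u[1],u[0]),260,"find_%s_%d"%(col,sense()["clock"]*10)); return tube(f,col,near,115)
def st(): s=sense(); return round(s["clock"],1),s["tool_pos"].round(1),round(s["grip_width"],3),round(s["grasp_force"],1),s["ft_force"].round(1)
def pick(c,yaw):
    arm.move_gripper(1.0); arm.move_to([*c,80],down(yaw)); arm.move_linear([*c,5],v=100)
    arm.move_gripper(0.3,70); print("grip",st()); arm.move_linear([*c,49-18],v=80); print("lift",st())
def pose(E,th,H,p,off=13):
    "TCP for tube dipped th, fork end upper corner at E (xy on wall) height H"
    a=-((87.5+p)*np.cos(th)-7*np.sin(th)); z=H+(87.5+p)*np.sin(th)+7*np.cos(th)
    o=down(YB,th); c=np.array([*(E+a*BY),z]); return c+R.from_rotvec(o).apply([0,0,off]),o
'''
open('h.py','w').write(s)
E
python3 - <<'E'
from h import *
c,yaw,L,W,P,t=find("green",(435.5,-266.8)); print(c,yaw,L,W)
assert 172<L<181 and 33<W<41
pick(c,yaw)
E0=BAY-106*BY-20*BX; H=35; p=50
x,o=pose(E0-40*BY,0,H,p); arm.move_to(x,o); 
x,o=pose(E0,0,H,p); print(x); arm.move_linear(x,o,v=120); print(st())
f=wframe(); cv2.imwrite("pics/g_before.png",f["image"][:,:,::-1]); np.savez("g0.npz",**{k:np.array(v) for k,v in f.items()})
E
```

```text
[ 436.41903687 -266.8727417 ] 1.5621051 177.3082275390625 36.91801071166992
grip (8.6, array([ 436.9, -267.3,    5.7]), 0.41, 71.4, array([0.6, 0. , 2.7]))
lift (9.0, array([ 436.8, -267.1,   31.5]), 0.411, 70.9, array([-0.3, -0.2, -1.6]))
[549.19128569 -20.59669621  29.        ]
(10.4, array([549.1, -21.5,  29. ]), 0.414, 70.9, array([ 0.2, -0.7, -1.1]))
```

View pics/g_before.png

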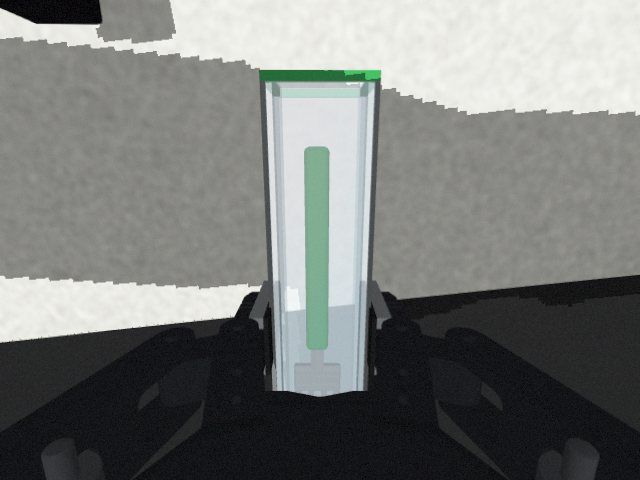

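```bash
cat >> h.py <<'E'
def tip(E0,name,H=35,p=50,th=0.52):
    for a in np.r_[np.linspace(.08,th,6)]:
        x,o=pose(E0,a,H,p); arm.move_linear(x,o,v=90)
    print("tilt",st()); arm.wait(1.0); print(st())
    g=wframe(); cv2.imwrite(f"pics/{name}_tilt.png",g["image"][:,:,::-1])
    for a in np.linspace(th,0,7)[1:]:
        x,o=pose(E0,a,H,p); arm.move_linear(x,o,v=90)
    print("level",st())
    f=wframe(); cv2.imwrite(f"pics/{name}_lvl.png",f["image"][:,:,::-1])
    cv2.imwrite(f"pics/{name}_both.png",np.hstack([cv2.resize(i["image"][:,:,::-1],(400,300)) for i in (g,f)]))
E
python3 - <<'E'
from h import *
tip(BAY-106*BY-20*BX,"g")
E
```

```text
tilt (12.2, array([550.9,  -5.6,  97.3]), 0.41, 70.9, array([-0.7, -0.7, -1.8]))
(13.2, array([550.9,  -5.5,  98.1]), 0.413, 73.2, array([ 0.3, -0.9, -1.8]))
level (14.9, array([548.7, -20.6,  28.9]), 0.41, 73.2, array([ 0. , -0.6, -2.3]))
```

View pics/g_both.png

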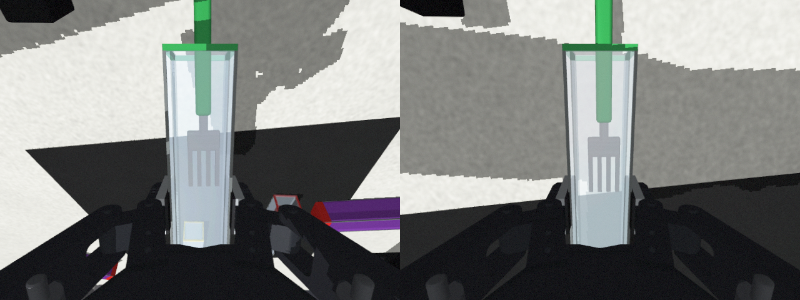

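```bash
cat >> h.py <<'E'
def lay(c):
    s=sense()["tool_pos"]; o=down(YB)
    arm.move_linear([*(s[:2]-60*BY),s[2]],o,v=120); arm.move_linear([*c,26],o,v=200); arm.move_linear([*c,6],o,v=50,guard=12)
    print("lay",st()); arm.move_gripper(0.75); arm.move_linear([*c,110],o,v=200); print(st())
def topshot(name,box=None):
    f=dict(eyes.grab_frame("top")); im=f["image"][:,:,::-1]
    if box: im=cv2.resize(im[box[1]:box[3],box[0]:box[2]],None,fx=3,fy=3,interpolation=cv2.INTER_CUBIC)
    cv2.imwrite(f"pics/{name}.png",im); return f
E
python3 - <<'E'
from h import *
lay((436,-230))
c,yaw,L,W,P,t=find("red",(650,-265)); print(c,yaw,L,W)
assert 172<L<181 and 33<W<42
pick(c,yaw)
E0=BAY-106*BY-20*BX
x,o=pose(E0-50*BY,0,35,50); arm.move_linear([*x[:2],x[2]+20],o,v=150); x,o=pose(E0,0,35,50); arm.move_linear(x,o,v=120)
tip(E0,"r")
E
```

```text
lay (17.1, array([ 435.9, -229.2,    5.4]), 0.41, 74.3, array([0.7, 0.1, 4. ]))
(18.2, array([ 435.6, -229.7,  109.2]), 0.751, 0.0, array([-0.3, -0.1, -0.3]))
[ 651.92071533 -266.0357666 ] 1.4065498 176.9466094970703 36.47126770019531
grip (23.3, array([ 652.4, -266.3,    5.8]), 0.407, 71.4, array([-0.6, -0.7,  2.4]))
lift (23.8, array([ 652.6, -266.4,   32.1]), 0.41, 71.0, array([ 0.4, -0.4, -2.7]))
tilt (27.7, array([550.9,  -5.6,  97.3]), 0.406, 70.9, array([-0.2, -0.5, -1.2]))
(28.7, array([551. ,  -5.4,  98.1]), 0.41, 70.9, array([ 0.5, -0.5, -1.4]))
level (30.5, array([548.7, -20.6,  28.9]), 0.406, 71.4, array([ 0.7, -0.9, -1.6]))
```

```bash
ls pics
```

```text
a1.png
a2.png
bayc.png
find_green_37.png
find_red_181.png
g_before.png
g_both.png
g_lvl.png
g_tilt.png
r_both.png
r_lvl.png
r_tilt.png
scene0.png
top0.png
w_bay.png
w_green.png
w_red.png
```

Run:
```python
from h import *
lay((610,-180))
f=look((420,-110),-.25,330,"both"); np.savez("both.npz",**{k:np.array(v) for k,v in f.items()}); print(st())
```

```text
lay (32.4, array([ 609.3, -179. ,    5.6]), 0.414, 72.5, array([0. , 0.5, 3.8]))
(33.4, array([ 609.6, -179.8,  109. ]), 0.752, 0.0, array([-0.2, -0.2, -0.9]))
(35.0, array([ 420. , -110. ,  328.6]), 0.75, 0.0, array([0.4, 0.6, 0.4]))
```

View pics/both.png

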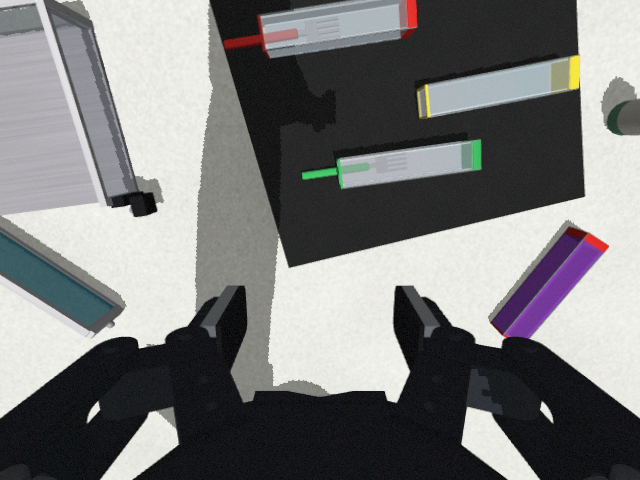

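```bash
cat >> h.py <<'E'
def handle(f,col,mouth,yaw):
    "handle sticking out: end point and yaw, mm out of mouth"
    h=cv2.cvtColor(f["image"],cv2.COLOR_RGB2HSV).astype(int); m=np.zeros(h.shape[:2],bool)
    for a,b in HUE[col]: m|=(h[...,0]>=a)&(h[...,0]<=b)
    m&=(h[...,1]>100)&(h[...,2]>40)
    v,u=np.nonzero(m); P=to_plane(f,np.c_[u,v],11.)[:,:2]
    ax=np.array([np.cos(yaw),np.sin(yaw)]); n=np.array([-ax[1],ax[0]]); d=P-mouth
    P=P[(d@ax>8)&(d@ax<90)&(abs(d@n)<18)]; c=P.mean(0); w=np.linalg.svd(P-c)[2][0] if len(P)<3000 else np.linalg.eigh(np.cov((P-c).T))[1][:,1]
    w*=np.sign(w@ax); t=(P-c)@w; wid=np.percentile(abs((P-c)@[-w[1],w[0]]),95)*2
    end=c+w*np.percentile(t,99.5); return end,np.arctan2(w[1],w[0]),(end-mouth)@ax,wid,len(P)
def seek(col,mouth,yaw,z=230):
    g=np.array(mouth)+25*np.array([np.cos(yaw),np.sin(yaw)]); u=g/np.linalg.norm(g)
    f=look(g-67*u,np.arctan2(u[1],u[0]),z,"seek_"+col); return handle(f,col,mouth,yaw)
E
python3 - <<'E'
from h import *
for col,c in (("green",(436,-230)),("red",(610,-180))):
    m=np.array(c)+87.5*BY; print(col,m,seek(col,m,YB))
print(st())
E
```

```text
green [ 446.04033523 -143.07795637] (array([454.31302431, -94.36441776]), np.float64(1.4642721352884127), np.float64(49.341038854924804), np.float64(9.984322061043905), 441)
red [620.04033523 -93.07795637] (array([627.61605833, -44.29142198]), np.float64(1.4633366804971666), np.float64(49.333577948629944), np.float64(9.835126675883249), 449)
(36.3, array([556. , -61.5, 231.3]), 0.748, 0.0, array([-0.2, -0.5, -0.1]))
```

```bash
cat >> h.py <<'E'
def draw(end,yaw):
    ax=np.array([np.cos(yaw),np.sin(yaw)]); g=end-23*ax; o=down(yaw)
    arm.move_gripper(0.4); arm.move_to([*g,60],o); print("touch",arm.move_linear([*g,3.5],v=70,guard=15))
    arm.move_gripper(0.0,45); print("grip",st())
    arm.move_linear([*(g+112*ax),4],v=120); print("out",st())
    return o
E
python3 - <<'E'
from h import *
m=np.array((610,-180))+87.5*BY
e,y,p,w,n=seek("red",m,YB); print(e,y,p); assert 30<p<70
draw(e,y)
f=wframe(); cv2.imwrite("pics/drawn.png",f["image"][:,:,::-1])
E
```

```text
[627.25038023 -43.61133926] 1.4596186417160635 49.967208222520455
touch False
grip (39.7, array([625.3, -66.6,   4.4]), 0.095, 46.2, array([-0.3, -0.5,  2.8]))
out (40.8, array([636.9,  44.2,   3.8]), 0.096, 46.0, array([-0.1, -0.9, -0.9]))
```

View pics/drawn.png

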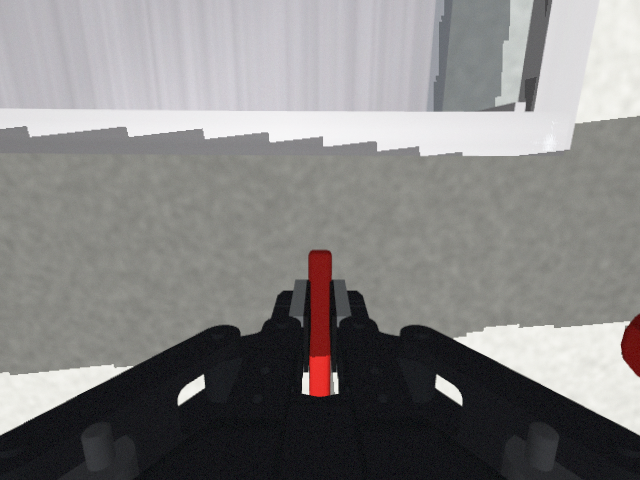

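```bash
cat >> h.py <<'E'
def deliver(s):
    t=sense()["tool_pos"]; arm.move_linear([t[0],t[1],130],v=150); print(st())
    c=BAY+s*BX+47*BY; o=down(YB); arm.move_linear([*c,130],o,v=200); arm.move_linear([*c,22],v=120)
    print("contact",arm.move_linear([*c,7.5],v=40,guard=6),st())
    arm.move_gripper(0.3); arm.move_linear([*c,130],v=150); print(st())
E
python3 - <<'E'
from h import *
deliver(35)
m=np.array((436,-230))+87.5*BY
e,y,p,w,n=seek("green",m,YB); print(e,y,p,w,n); assert 30<p<70
draw(e,y); deliver(-35)
topshot("after",(100,100,360,300))
f=look((480,170),.3,330,"bay2")
E
```

```text
(41.8, array([636.2,  44. , 128.7]), 0.098, 46.0, array([-0.3, -0.4, -1.4]))
contact True (44.5, array([637.4, 261.8,   7.6]), 0.099, 46.5, array([0.5, 0.9, 3.5]))
(45.8, array([636.5, 261.5, 128.5]), 0.299, 0.0, array([-0.2,  0.3, -0.1]))
[454.17361837 -94.05897158] 1.4704333876162816 49.62847113264084 10.07804378547823 446
touch False
grip (50.6, array([ 452.4, -117.2,    4.2]), 0.093, 47.2, array([-0.7, -0.5,  2.2]))
out (51.7, array([462.9,  -5.8,   3.8]), 0.097, 46.9, array([ 1.3,  0.2, -0.9]))
(52.6, array([462.2,  -5.9, 128.9]), 0.097, 46.9, array([-0.2, -0.6, -0.8]))
contact True (55.7, array([567.9, 269.8,   7.4]), 0.095, 47.4, array([-0.6,  0.6,  4.5]))
(57.0, array([566.9, 269.4, 128.6]), 0.297, 0.0, array([ 0.5, -0. , -0. ]))
```

View pics/bay2.png

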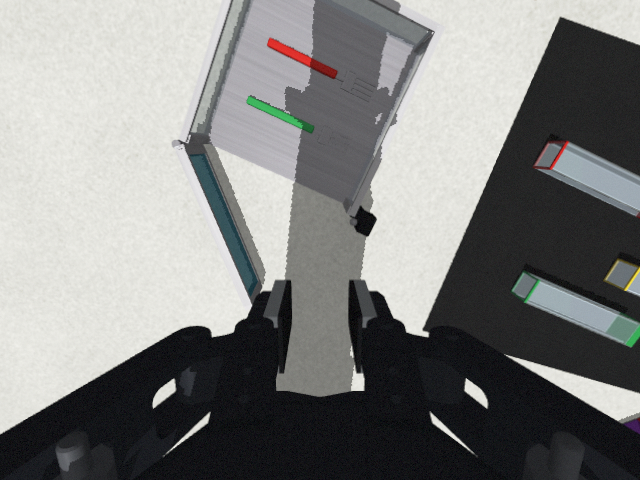

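Run:
```python
from h import *
H=BAY-113*BX+106*BY; r=170
def pt(phi,off):
    d=-BY*np.cos(phi)-BX*np.sin(phi); n=-BX*np.cos(phi)+BY*np.sin(phi)
    return [*(H+r*d+off*n),42],down(PSI-phi)
arm.move_gripper(0.0,30)
x,o=pt(.85,65); arm.move_to([x[0],x[1],160],o); arm.move_linear(x,v=120)
F=lambda:sense()["ft_force"].round(1)
for off in (18,):
    x,o=pt(.85,off); print("first",arm.move_linear(x,o,v=80,guard=15),F())
for phi in np.r_[np.arange(.78,.1,-.08),.1,.05,.0]:
    x,o=pt(phi,15); g=arm.move_linear(x,o,v=70,guard=30); print(round(phi,2),g,F())
    if g: break
# seat: push on along the bay until the stop is felt
x,o=pt(0,3); print("seat",arm.move_linear(x,o,v=15,guard=22),st())
print("depth of tip beyond shut face:",(sense()["tool_pos"][:2]-H)@BX)
x,o=pt(0,60); arm.move_linear(x,o,v=120); arm.move_linear([x[0],x[1],200],v=200)
f=look((400,150),.2,330,"door"); print(st())
```

```text
first False [ 0.1 -0.  -0.1]
0.78 False [-0.2  0.2 -0.1]
0.7 False [-0.3  0.4 -0.1]
0.62 False [-0.2 -0.3  0.3]
0.54 False [-0.7 -0.2  0.4]
0.46 False [-0.1  0.2 -0.7]
0.38 False [0.4 0.2 0.2]
0.3 False [-0.1  0.3  0.3]
0.22 False [-0.3  0.8  0.7]
0.14 False [-0.3  0.1 -0.4]
0.1 False [0.4 0.6 0.2]
0.05 False [-0.6 -0.7 -1.2]
0.0 False [-0.6 -0.3 -0.2]
seat True (68.6, array([462. , 170. ,  40.9]), 0.002, 0.0, array([ 0.4, -0.9, -0.7]))
depth of tip beyond shut face: -15.448405472343124
(70.7, array([399.7, 150. , 328.1]), 0.0, 0.0, array([-0.8, -0.4,  0.4]))
```

View pics/door.png

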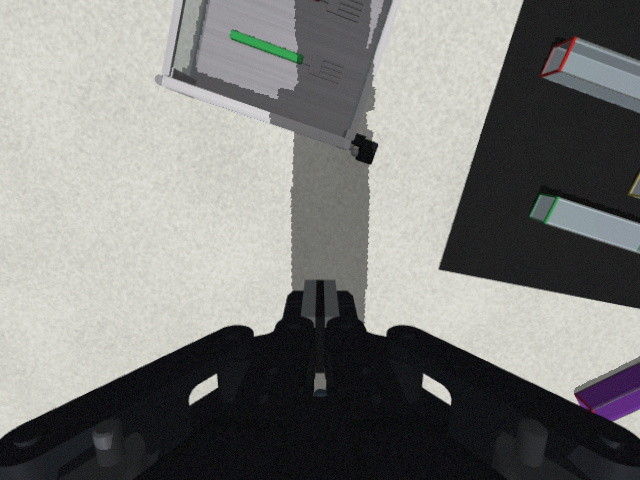

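Run:
```python
from h import *
H=BAY-113*BX+106*BY
for r in (178,120):
    p=lambda off:[*(H-r*BY-off*BX),42]; o=down(PSI)
    x=p(60); arm.move_to([x[0],x[1],160],o); arm.move_linear(x,v=120); arm.move_linear(p(22),v=80)
    for off in np.arange(20,4,-1.):
        g=arm.move_linear(p(off),v=15,guard=25); s=sense(); fb=-s["ft_force"][:2]@BX; d=(s["tool_pos"][:2]-H)@BX
        if fb>1.5 or g: print(r,off,g,round(d,2),round(fb,1))
        if g or fb>22: break
    arm.move_linear(p(60),v=120); arm.move_linear([x[0],x[1],200],v=200)
f=look((420,190),.2,300,"door2"); im=f["image"][0:260,60:420,::-1]; cv2.imwrite("pics/door2c.png",cv2.resize(im,None,fx=2.2,fy=2.2,interpolation=cv2.INTER_CUBIC))
np.savez("door2.npz",**{k:np.array(v) for k,v in f.items()}); print(st())
```

```text
178 14.0 False -14.63 2.9
178 13.0 False -14.61 5.8
178 12.0 False -14.65 6.8
178 11.0 False -14.64 10.1
178 10.0 False -14.68 13.0
178 9.0 False -14.68 14.9
178 8.0 False -14.73 16.9
178 7.0 False -14.72 19.1
178 6.0 False -14.71 21.6
178 5.0 False -14.72 24.1
120 14.0 False -14.59 1.7
120 13.0 False -14.59 5.2
120 12.0 False -14.62 7.6
120 11.0 False -14.63 9.9
120 10.0 False -14.67 12.6
120 9.0 False -14.69 14.6
120 8.0 False -14.72 17.4
120 7.0 False -14.73 19.1
120 6.0 False -14.73 22.0
120 5.0 False -14.76 23.6
(87.0, array([419.6, 189.9, 298.2]), -0.003, 0.0, array([-0.4,  0.5, -1.4]))
```

View pics/door2c.png

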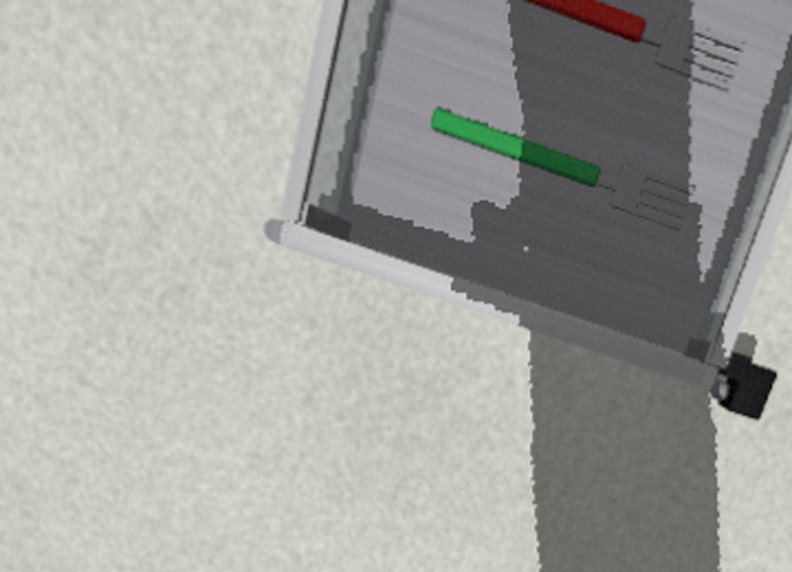

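```bash
python3 -c "
from h import *
print(order.hand_in())"
```

```text
the job is handed in; nothing more can be done
None
```

The job is handed in: the red and green forks (the yellow tube was empty) were tipped out against the bay wall to about 49 mm of handle, then drawn out and laid flat in the bay, and the door was pushed to a hard stop on its catch; I took no final picture of the bystanders or of the red and green tubes' cap ends.

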